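# Bin the cracked dropper: press the pedal bin open and discard the red-bulbed dropper

## Robot

A 7-joint arm with a two-finger parallel gripper is mounted at the origin on the work surface. World frame = base frame: x ahead of the robot, y to its left, z up, the work surface at z = 0. Lengths are in m, angles in rad, forces in N, time in s.
With the tool pointing down it reaches from about 0.4 to 0.9 m from the base axis. Payload 5.5 kg.
Tool frame: the origin (TCP) lies at the very end of the fingers, on their centre line; the grasp point (between the pads) lies manip.pinch_z behind it (manip.pinch_z is the distance from the TCP to the grasp point, in m); z points along the fingers, y is the line along which they close (so a half turn about z gives the same grasp; the last joint's range is limited). The gripper opens to 92 mm and grips with 3 to 60 N. Pads are 19 mm wide; open, the fingers measure 130 mm over their backs; the gripper's body (75 mm by 190 mm) begins 47 mm behind the grasp point.
Start: joints at [-0.92, 0.501, -0.427, 1.55, 0.221, 1.138, -0.21], TCP at [0.246, 0.602, 0.227] pointing down, gripper open.
Joint ranges: [-2.88, 2.88], [-0.31, 2.03], [-1.54, 1.56], [0.2, 2.42], [-1.41, 4.55], [0.19, 2.02], [-2.57, 2.57]. Speed limits (rad/s): [2.57, 2.57, 3.14, 3.14, 3.14, 3.14, 3.14].

## Interface

Orientations are given as a 3x3 rotation matrix whose columns are the frame's x, y, z axes.
In Python, from station import monitor, camera, hand_in, manip gives the robot as it stands. The module is installed in compiled form; this text tells all that it offers.
- The arm moves only by the tool apply_moves, never from a script. Its argument "targets" is a list of rows, each a list of 7 numbers: the shift along the tool's x, y, z in mm, then the turn, a rotation vector about the tool's x, y, z in rad, then the closure, from 0 (fully open) to 1 (shut). In form: [[x, y, z, wx, wy, wz, hand], ...]. A call has 1 to 8 rows; each row is the pose to reach, as a shift and turn from the pose commanded when the call began, along the tool's axes at that moment; what a row does not reach only later rows make up. A row lasts 1/10 s, in which the tool goes at most 50 mm and 8.59 degrees, less where a joint would pass 70% of its speed; a pose out of reach is approached as far as the arm can. A call with a gripper value outside its range is refused whole. The fingers move at their own pace and stop on an object; the grip force is fixed at half the most. Time passes only in rows, so rows that repeat a pose let the fingers close. It gives the time, the measured TCP pose, the force, the opening and the grip force at its end, in the units of the state.
- monitor.read_state(): the state, without advancing time (a new reading comes with each control period).
- camera(name): name is "scene" or "top" or "wrist"; returns a dict with "img" (420x560x3 uint8, blue, green, red), "intrinsics" (3x3 intrinsics, pixels), "rvec" (rotation vector, rad) and "tvec" (3), from world to camera coordinates, as OpenCV has them. Camera axes: x right, y down, z forward; pixel columns grow to the right and rows downward; lengths in m; the calibration is good to about 2 mm. A picture is of the moment at which its call begins. There is no depth.
- hand_in(): hands the job in; it is judged then, once.
The state is a dict: "time_s": time; "joint_pos": joint angles; "qd": joint speeds; "tau": joint torques, N m; "position": TCP position; "ee_rot": TCP orientation; "contact_force": force on the tool from outside, world axes, zero at the start; "wrist_torque": the same for the moment, N m; "finger_gap": opening from 0.0 (shut) to 1.0 (fully open); "grasp_force": force on a finger pad.
Only numpy, scipy, OpenCV 4.12 (cv2) and the standard library are available. Lean on these libraries where they do the work, as an engineer would, in place of code of your own. Each camera call takes 0.05 s, during which the arm holds its last target. There are 200 camera calls.

## Task

Press the green pedal of the glass-waste bin down to its stop with the gripper and bear firmly on it there for a moment, without forcing it, so that the lid tips over and stays open. Then pull the cracked dropper, the one with the red bulb, up out of its stand and lower it through the bin's mouth, with its tip well inside, before letting go. Leave it lying wholly inside with the lid still open, and leave the other droppers and the glassware around where they are.

Things in the scene. Friction and masses are not known exactly. Their poses are not given: they have to be found in the camera images.
- bin: White square bin fixed to the bench, 170 x 170 mm outside, 146 x 146 mm inside, floor 12 mm, rim 170 mm high. Origin: centre of its underside; z up, x from the pedal side to the lid's hinge side. The green pedal sticks out on the -x side, roughly to the robot's left. The yellow lid, 184 mm high when shut with a lip 5 mm proud of the -x wall, is hinged on the +x rim and swings up and back.
- pedal: The green spring pedal on its hinge. Origin: on the hinge, which lies along the bin's y at x = -82, z = 45 mm in the bin's frame; axes as the bin's at rest; it turns about -y. It resists with about 8 N at first (the lid's weight), less and less as the lid rises, and near the stop the lid tips over and the pedal stays down by itself; let go earlier, it springs back up.
- pedal_pad (a point): Centre of the top face of the pedal's pad, 50 x 70 (along y) x 10 mm, 75 mm from the hinge. At rest the pad's outer edge is tilted up 0.25 rad and its centre is about 69 mm above the bench and 68 mm out from the bin's wall; the stop, to be felt, comes 20 to 40 mm lower.
- lid (a joint): Lid angle, rad: 0 shut, 1.57 upright. It is linked to the pedal and turns several times as far. It tips over at about 1.9 and is well past 2 when the pedal is on its stop.
- lid_edge (a point): Middle of the lid's free edge, 178 mm from its hinge.
- stand: Fixed stand: grey base plate 75 x 215 x 12 mm with three white upright cups in a row along its y at -70, 0 and +70 mm. Cups: 32 mm outside, 24 mm inside diameter, rim 112 mm above the bench, inner floor 16 mm above the bench. Origin: centre of its underside, z up.
- dropper: Cracked dropper: white tube 12 mm in diameter with a RED bulb, 155 mm long, about 35 g, standing loosely in one of the three cups (it leans a little). Origin: its tip, the lower end, tapered to 6 mm; z runs along it to the bulb. The bulb is 25 mm in diameter from 112 to 145 mm along z, above a narrower collar from 102 mm.
- dropper_top (a point): Top end of the red bulb, 155 mm from the dropper's lower end along its axis.
- dropper_blue: Good dropper of the same shape with a blue bulb, in another cup; leave it there.
- dropper_grey: Good dropper of the same shape with a black bulb, in another cup; leave it there.
- beaker: Clear beaker, 76 mm in diameter, 80 mm high; leave alone. Origin: centre of its underside.
- reagent: Amber bottle with a black cap, 68 mm in diameter, 160 mm high; leave alone. Origin: centre of its underside.
- washbottle: White bottle with a red cap, 68 mm in diameter, 170 mm high; leave alone. Origin: centre of its underside.
- saltjar: White jar with a blue cap, 72 mm in diameter, 90 mm high; leave alone. Origin: centre of its underside.
- dish: Shallow clear dish, 90 mm in diameter, 18 mm high; leave alone. Origin: centre of its underside.
- spatula: Spatula 180 mm long lying on the bench; leave alone. Its handle points to its -x.
There are look-alikes about, which are no part of the job. What is meant by the dropper is not purple or yellow, and is the smaller of those in its own colour.

How it is judged:
On the way, in this order (a step that is already met when the one before it is completed fails the run):
1. the gripper bears on the pedal at its stop (lid beyond 2.08 rad, at least 6 N on the pedal) (value of joint lid above 2.08 rad and contact force between the fingers and pedal above 6 N), for 0.3 s.
2. the red-bulbed dropper is pulled clear of its cup by the fingers, with the lid open (z of dropper in the frame of stand above 0.115 m and contact force between the fingers and dropper above 0.5 N and value of joint lid above 2 rad), for 0.1 s.
3. still held by the fingers, its tip is at least 20 mm below the bin's rim, with the lid open (contact force between the fingers and dropper above 0.5 N and z of dropper in the frame of bin below 0.15 m and x of dropper in the frame of bin between -0.08 and 0.08 m and y of dropper in the frame of bin between -0.08 and 0.08 m and value of joint lid above 2 rad), for 0.1 s.
At the end, for the whole second after the job is handed in: Both ends of the red-bulbed dropper lie within the bin (within 80 mm of its centre line along its x and y, and less than 177 mm above its underside), and the lid is still latched open (beyond 2.0 rad) (x of dropper in the frame of bin between -0.08 and 0.08 m and y of dropper in the frame of bin between -0.08 and 0.08 m and z of each of dropper, dropper_top in the frame of bin below 0.177 m and x of dropper_top in the frame of bin between -0.08 and 0.08 m and y of dropper_top in the frame of bin between -0.08 and 0.08 m and value of joint lid above 2 rad); the robot touches nothing.
It fails at once if the pedal is forced with more than 50 N (contact force between the arm and pedal above 50 N).
It fails at once if the pedal is forced with more than 50 N (contact force between the fingers and pedal above 50 N).
It fails at once if another dropper is moved more than 40 mm (distance of any of dropper_blue, dropper_grey from where it was at the start of the episode above 0.04 m).
It fails at once if a bystander on the bench is moved more than 30 mm (distance of any of beaker, reagent, washbottle, saltjar, dish, spatula from where it was at the start of the episode above 0.03 m).
It also fails if it takes over 51 s, if anything falls off the work surface, if the arm or the gripper's body presses on something with over 40 N, if the wrist force passes 120 N, or if a joint passes its speed limit or range.

## Working session

There is one attempt and no reset: what is moved stays moved. The work goes in short steps, Python scripts to look and compute and a tool call to move; the robot and the scene stay as the last step left them, time stands still between calls to the robot, and variables do not carry over. Pictures are saved under pics/ and viewed, at most 10 in all, crops included, and the job is handed in when it is done.

Besides the shell and the picture viewer there is one more tool, called after ">>>" as name([rows], argument=value, ...), one row to a line, values as JSON. apply_moves: Moves the arm, as the interface text tells. Its arguments: {"type":"object","properties":{"targets":{"type":"array"}},"required":["targets"]}

```bash
mkdir -p pics; cat > h.py <<'E'
import numpy as np, cv2
from station import monitor, camera, hand_in, manip
def cam(n):
    c=camera(n); R,_=cv2.Rodrigues(np.array(c["rvec"],float)); c["R"]=R; c["t"]=np.array(c["tvec"],float).ravel(); c["C"]=-R.T@c["t"]; c["K"]=np.array(c["intrinsics"],float); return c
def ray(c,u,v): 
    d=c["R"].T@np.linalg.inv(c["K"])@np.array([u,v,1.]); return d/np.linalg.norm(d)
def onz(c,u,v,z):
    d=ray(c,u,v); return c["C"]+d*(z-c["C"][2])/d[2]
def proj(c,p):
    q=c["K"]@(c["R"]@np.array(p,float)+c["t"]); return q[:2]/q[2]
def tri(c1,p1,c2,p2):
    d1,d2=ray(c1,*p1),ray(c2,*p2); A=np.stack([d1,-d2],1); s=np.linalg.lstsq(A,c2["C"]-c1["C"],rcond=None)[0]
    a,b=c1["C"]+s[0]*d1,c2["C"]+s[1]*d2; return (a+b)/2,np.linalg.norm(a-b)
def blobs(img,lo,hi,amin=30):
    h=cv2.cvtColor(img,cv2.COLOR_BGR2HSV); m=cv2.inRange(h,np.array(lo),np.array(hi))
    n,l,s,c=cv2.connectedComponentsWithStats(m); return [(s[i][:5].tolist(),c[i].round(1).tolist()) for i in range(1,n) if s[i][4]>amin]
E
python3 - <<'E'
from h import *
print(manip.pinch_z, monitor.read_state())
for n in("scene","top"):
    c=cam(n); cv2.imwrite(f"pics/{n}0.png",c["img"]); print(n,c["C"].round(3))
    for k,lo,hi in(("red",(0,140,70),(6,255,255)),("red2",(174,140,70),(180,255,255)),("green",(45,100,50),(85,255,255)),("yel",(20,120,90),(34,255,255)),("blue",(100,120,60),(125,255,255))): print(k,blobs(c["img"],lo,hi))
E
```

```text
0.0188 {'time_s': 0.0, 'joint_pos': array([-0.91978268,  0.50185698, -0.42678524,  1.5514566 ,  0.2208006 ,
        1.13826525, -0.21031316]), 'qd': array([-1.00654140e-03, -1.82241107e-04, -8.12052934e-05, -1.44196432e-03,
        1.98881631e-03,  4.98319544e-04, -1.53303525e-03]), 'tau': array([-7.61919432e-05, -5.66596735e+01, -5.81612751e+00, -2.79103696e+01,
       -6.87017036e-02,  3.07600584e-02,  1.73918952e-04]), 'position': array([0.24558606, 0.60106903, 0.22566934]), 'ee_rot': array([[-9.25752427e-01,  3.78129357e-01, -7.95782479e-04],
       [ 3.78130188e-01,  9.25750759e-01, -1.75871701e-03],
       [ 7.16737004e-05, -1.92904592e-03, -9.99998137e-01]]), 'contact_force': array([-0.35005787,  0.36319333,  0.98488981]), 'wrist_torque': array([-0.00658595,  0.03737704,  0.06703156]), 'grasp_force': 0.0, 'finger_gap': 1.0008378519507783}
scene [1.13  0.767 0.963]
red [([446, 230, 22, 31, 502], [456.8, 244.8]), ([398, 263, 14, 21, 222], [404.5, 272.6]), ([395, 321, 18, 16, 234], [403.6, 328.4])]
red2 []
green [([228, 168, 16, 27, 147], [235.4, 181.2]), ([202, 193, 26, 18, 291]
[... 226 characters left out ...]
, 185.0]), ([136, 208, 14, 14, 134], [143.2, 214.5]), ([366, 223, 12, 20, 185], [371.7, 231.9]), ([452, 309, 33, 28, 702], [468.0, 322.6])]
top [ 0.357 -0.028  1.445]
red [([133, 191, 11, 9, 77], [138.2, 195.1]), ([166, 225, 9, 8, 56], [169.7, 228.9]), ([148, 260, 16, 12, 140], [155.6, 265.6])]
red2 []
green [([318, 174, 20, 15, 263], [327.5, 180.8]), ([519, 236, 9, 4, 35], [523.1, 237.5])]
yel [([301, 189, 56, 58, 2822], [328.9, 217.1]), ([163, 191, 16, 14, 95], [169.7, 197.1])]
blue [([327, 119, 10, 11, 80], [331.6, 124.2]), ([106, 120, 33, 15, 466], [121.5, 127.2]), ([368, 120, 10, 10, 81], [372.6, 124.5]), ([207, 234, 8, 7, 43], [210.4, 237.1]), ([123, 238, 19, 19, 286], [131.9, 247.3])]
```

View pics/scene0.png

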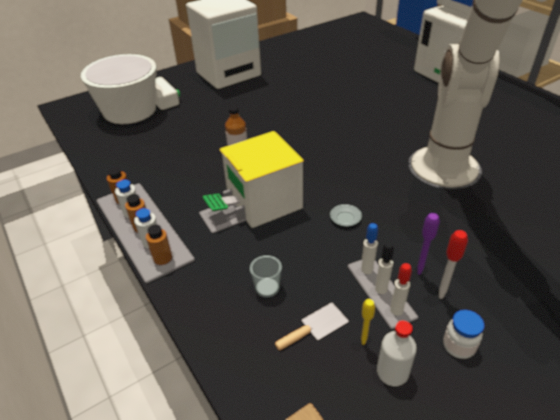

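View pics/top0.png

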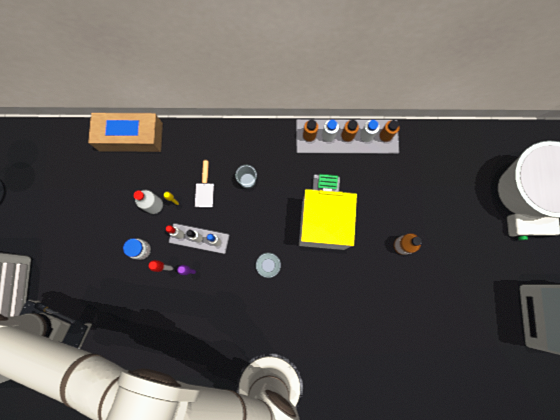

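The scene picture shows the bin (lid near 262,155) with its pedal at (214,201), and the stand's red dropper at (404,273). In the top picture these are at (329,217), (328,181) and (170,229). Next I'll turn them into positions.

```bash
python3 - <<'E'
from h import *
s,t=cam("scene"),cam("top")
def mask(c,lo,hi): return cv2.inRange(cv2.cvtColor(c["img"],cv2.COLOR_BGR2HSV),np.array(lo),np.array(hi))
def big(m,box=None):
    if box: k=np.zeros_like(m); x0,y0,x1,y1=box; k[y0:y1,x0:x1]=m[y0:y1,x0:x1]; m=k
    return max(cv2.findContours(m,0,2)[0],key=cv2.contourArea)
ct=big(mask(t,(20,120,90),(34,255,255)))
r=cv2.boxPoints(cv2.minAreaRect(ct)); P=np.array([onz(t,u,v,.184) for u,v in r]); print("lid corners",P.round(4).tolist(),P.mean(0).round(4))
cs=big(mask(s,(20,120,90),(34,255,255)),(200,110,320,200)); q=cv2.approxPolyDP(cs,6,True)[:,0]; print("scene lid",[onz(s,*map(float,x),.184).round(4).tolist() for x in q])
g=big(mask(t,(45,100,50),(85,255,255)),(300,160,350,200)); r=cv2.minAreaRect(g);print("pad top",r,onz(t,*r[0],.069).round(4),[onz(t,u,v,.069).round(3).tolist() for u,v in cv2.boxPoints(r)])
print("pad scene",onz(s,214.2,201.3,.069).round(4))
for k,a,b in(("red",(404.5,272.6),(169.7,228.9)),("blue",(371.7,231.9),(210.4,237.1)),("bigred",(456.8,244.8),(155.6,265.6)),):
    print(k,*tri(s,a,t,b))
for k,(u,v),z in(("purple",(187,270),.15),("yellow",(169,196),.15),("wash",(138,195),.17),("jar",(132,247),.09),("dish",(268,265),.018),("beaker",(246,176),.08),("spat",(204,185),.005),("reagent",(410,243),.16),("rack",(348,136),.1)): print(k,onz(t,u,v,z).round(3))
for z,pts in((.012,((174,223),(229,234),(225,252),(169,247))),): print([onz(t,u,v,z).round(3).tolist() for u,v in pts])
cv2.imwrite("pics/c1.png",np.hstack([cv2.resize(t["img"][180:290,90:240],(400,293),interpolation=2),cv2.resize(s["img"][210:360,330:500],(332,293),interpolation=2)]))
E
```

```text
lid corners [[0.4964, -0.1026, 0.184], [0.6783, -0.1173, 0.184], [0.6654, -0.2968, 0.184], [0.4838, -0.2777, 0.184]] [ 0.581  -0.1986  0.184 ]
scene lid [[0.5012, -0.1025, 0.184], [0.488, -0.2746, 0.184], [0.6646, -0.2867, 0.184], [0.6813, -0.1125, 0.184]]
pad top ((327.4794006347656, 180.76763916015625), (18.713947296142578, 13.88206672668457), 4.39870548248291) [ 0.7365 -0.211   0.069 ] [[0.713, -0.174, 0.069], [0.766, -0.179, 0.069], [0.76, -0.248, 0.069], [0.708, -0.243, 0.069]]
pad scene [ 0.7346 -0.2137  0.069 ]
red [0.54340347 0.33655642 0.15289833] 0.0017862237441283323
blue [0.51592655 0.19881722 0.15212344] 0.0018546500637667942
bigred [0.41876566 0.36522966 0.18988306] 0.001615567629162509
purple [0.407 0.272 0.15 ]
yellow [0.658 0.345 0.15 ]
wash [0.657 0.444 0.17 ]
jar [0.489 0.482 0.09 ]
dish [0.431 0.007 0.018]
beaker [0.75  0.088 0.08 ]
spat [0.736 0.255 0.005]
reagent [ 0.497 -0.471  0.16 ]
rack [ 0.898 -0.286  0.1  ]
[[0.587, 0.361, 0.012], [0.546, 0.154, 0.012], [0.478, 0.167, 0.012], [0.497, 0.375, 0.012]]
```

View pics/c1.png

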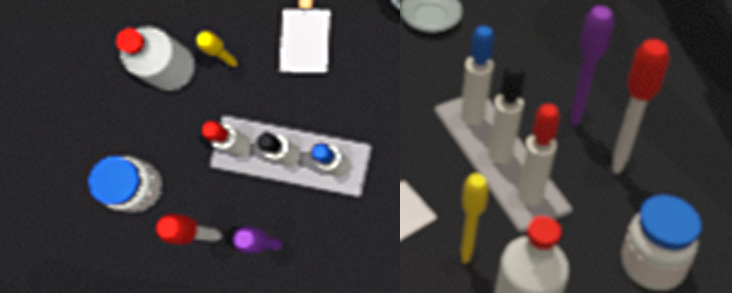

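The crop shows the red dropper at the +y end of the stand, with grey and blue beside it. Its larger look-alike stands nearer the robot. I'll go to the pedal first.

>>> apply_moves([
  [0, 0, -45, 0, 0, 0, 1],
  [0, 0, -90, 0, 0, 0, 1],
  [-20, -15, -125, 0, 0, 0, 1],
  [-56, -41, -130, 0, 0, 0, 1],
  [-92, -67, -130, 0, 0, 0, 1],
  [-130, -95, -130, 0, 0, 0, 1],
  [-168, -123, -130, 0, 0, 0, 1],
  [-206, -151, -130, 0, 0, 0, 1],
])

```text
time_s: 1.0
position: [0.38, 0.3822, 0.3567]
ee_rot: [[-0.926, 0.378, 0.0], [0.378, 0.926, 0.0], [-0.0, 0.0, -1.0]]
contact_force: [1.4, 0.4, 0.5]
finger_gap: 0.353
grasp_force: 0.0
```

>>> apply_moves([
  [-38, -28, 0, 0, 0, 0, 1],
  [-76, -56, 0, 0, 0, 0, 1],
  [-114, -84, 0, 0, 0, 0, 1],
  [-152, -112, 0, 0, 0, 0, 1],
  [-190, -140, 0, 0, 0, 0, 1],
  [-228, -168, 0, 0, 0, 0, 1],
  [-266, -196, 0, 0, 0, 0, 1],
  [-304, -222, 0, 0, 0, 0, 1],
])

```text
time_s: 1.8
position: [0.5774, 0.0616, 0.3568]
ee_rot: [[-0.926, 0.378, 0.0], [0.378, 0.926, -0.0], [-0.0, -0.0, -1.0]]
contact_force: [1.0, 0.2, 0.5]
finger_gap: 0.001
grasp_force: 0.0
```

>>> apply_moves([
  [-38, -28, 0, 0, 0, 0, 1],
  [-76, -56, 0, 0, 0, -0.1, 1],
  [-114, -84, 0, 0, 0, -0.2, 1],
  [-152, -112, 0, 0, 0, -0.307, 1],
  [-190, -140, 0, 0, 0, -0.307, 1],
  [-228, -168, 0, 0, 0, -0.307, 1],
  [-259, -191, 0, 0, 0, -0.307, 1],
  [-259, -191, 0, 0, 0, -0.307, 1],
])

```text
time_s: 2.6
position: [0.7441, -0.2189, 0.3528]
ee_rot: [[-0.996, 0.089, -0.004], [0.089, 0.996, -0.003], [0.004, -0.004, -1.0]]
contact_force: [-0.7, 0.1, -0.2]
finger_gap: 0.003
grasp_force: 0.0
```

```bash
python3 - <<'E'
from h import *
c=cam("scene"); cv2.imwrite("pics/s2.png",c["img"]); print(monitor.read_state())
E
```

```text
{'time_s': 2.65, 'joint_pos': array([ 0.25565516,  0.64906632, -0.01898621,  0.98959403,  0.01312523,
        1.5064696 ,  1.72472972]), 'qd': array([-0.04266177, -0.05344176, -0.04283754,  0.04166795, -0.02303263,
        0.00016933, -0.0126251 ]), 'tau': array([ 1.58538144e+00, -6.97507739e+01,  1.35471739e+00, -3.23815119e+01,
        3.48034613e-01,  8.77132552e-03,  1.32573461e-01]), 'position': array([ 0.74396507, -0.215113  ,  0.35361299]), 'ee_rot': array([[-9.96322357e-01,  8.56027639e-02, -3.73201687e-03],
       [ 8.56061438e-02,  9.96328770e-01, -7.55214551e-04],
       [ 3.65366732e-03, -1.07192071e-03, -9.99992751e-01]]), 'contact_force': array([-0.14479832,  0.98492187, -0.48727381]), 'wrist_torque': array([ 0.06034622, -0.02460381, -0.01616294]), 'grasp_force': 0.0, 'finger_gap': 0.004007239461010267}
```

View pics/s2.png

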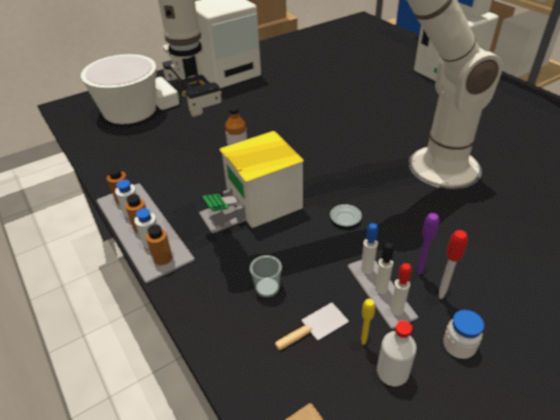

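The scene picture shows the hand high above and behind the pedal with its path clear. I'll descend to just above the pad and check the forearm's height over the lid's swing.

>>> apply_moves([
  [0, 0, 45, 0, 0, 0, 1],
  [0, 0, 90, 0, 0, 0, 1],
  [0, 0, 135, 0, 0, 0, 1],
  [0, 0, 180, 0, 0, 0, 1],
  [0, 0, 220, 0, 0, 0, 1],
  [0, 0, 250, 0, 0, 0, 1],
  [0, 0, 260, 0, 0, 0, 1],
  [0, 0, 260, 0, 0, 0, 1],
])

```text
time_s: 3.45
position: [0.7432, -0.2094, 0.0952]
ee_rot: [[-0.997, 0.079, -0.003], [0.079, 0.997, 0.002], [0.003, 0.001, -1.0]]
contact_force: [-1.0, -0.4, -0.2]
finger_gap: 0.003
grasp_force: 0.0
```

```bash
python3 - <<'E'
from h import *
c=cam("scene"); cv2.imwrite("pics/s3.png",c["img"]); s=monitor.read_state(); print(s["position"],s["contact_force"],s["joint_pos"].round(2))
for p in ((.5,-.19,.35),(.41,-.18,.325)): print(proj(c,p))
E
```

```text
[ 0.74478467 -0.21011772  0.09751373] [ 0.91451371 -0.79117327  0.68052519] [ 0.26  0.81 -0.03  1.29  0.02  1.05  1.72]
[284.15429659  91.90595956]
[313.57451991  92.13277874]
```

View pics/s3.png

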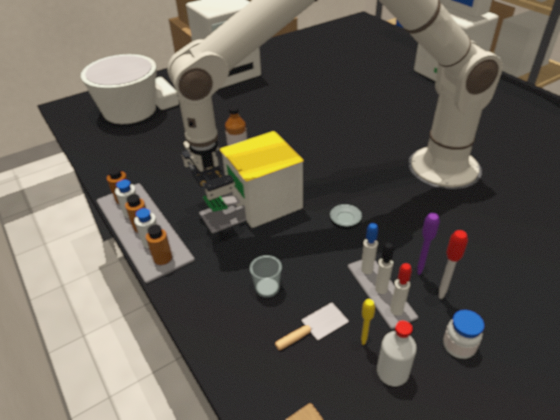

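The forearm (lower edge about row 45 at column 284) passes well above the upright lid's top, which would be at row 92, so the swing is clear. Now I'll press gently.

>>> apply_moves([
  [0, 0, 10, 0, 0, 0, 1],
  [0, 0, 20, 0, 0, 0, 1],
  [0, 0, 26, 0, 0, 0, 1],
  [0, 0, 30, 0, 0, 0, 1],
  [0, 0, 34, 0, 0, 0, 1],
  [0, 0, 38, 0, 0, 0, 1],
  [0, 0, 42, 0, 0, 0, 1],
  [0, 0, 42, 0, 0, 0, 1],
])

```text
time_s: 4.3
position: [0.7466, -0.2113, 0.0564]
ee_rot: [[-0.997, 0.081, 0.005], [0.081, 0.997, -0.001], [-0.005, -0.0, -1.0]]
contact_force: [1.9, 0.4, 3.6]
finger_gap: 0.008
grasp_force: 1.7
```

>>> apply_moves([
  [0, 0, 3, 0, 0, 0, 1],
  [0, 0, 5, 0, 0, 0, 1],
  [0, 0, 7, 0, 0, 0, 1],
  [0, 0, 7, 0, 0, 0, 1],
])

```text
time_s: 4.7
position: [0.7431, -0.211, 0.0467]
ee_rot: [[-0.997, 0.081, -0.003], [0.081, 0.997, 0.0], [0.003, 0.0, -1.0]]
contact_force: [0.3, -0.8, -0.5]
finger_gap: 0.004
grasp_force: 0.1
```

>>> apply_moves([
  [0, 0, 2, 0, 0, 0, 1],
  [0, 0, 4, 0, 0, 0, 1],
  [0, 0, 4, 0, 0, 0, 1],
])

```text
time_s: 5.0
position: [0.743, -0.211, 0.0421]
ee_rot: [[-0.997, 0.081, -0.003], [0.081, 0.997, 0.001], [0.003, 0.0, -1.0]]
contact_force: [-0.3, 0.2, -0.2]
finger_gap: 0.001
grasp_force: 0.0
```

>>> apply_moves([
  [0, 0, 2, 0, 0, 0, 1],
  [0, 0, 3, 0, 0, 0, 1],
  [0, 0, 3, 0, 0, 0, 1],
])

```text
time_s: 5.3
position: [0.7442, -0.2112, 0.0406]
ee_rot: [[-0.997, 0.081, -0.001], [0.081, 0.997, 0.0], [0.001, -0.0, -1.0]]
contact_force: [0.2, -0.4, 0.3]
finger_gap: 0.004
grasp_force: 0.1
```

>>> apply_moves([
  [0, 0, 1, 0, 0, 0, 1],
  [0, 0, 2, 0, 0, 0, 1],
  [0, 0, 2, 0, 0, 0, 1],
])

```text
time_s: 5.6
position: [0.7445, -0.2112, 0.04]
ee_rot: [[-0.997, 0.081, 0.0], [0.081, 0.997, -0.0], [-0.0, -0.0, -1.0]]
contact_force: [-2.4, 0.2, 7.0]
finger_gap: 0.009
grasp_force: 3.0
```

>>> apply_moves([
  [0, 0, 1, 0, 0, 0, 1],
  [0, 0, 2, 0, 0, 0, 1],
  [0, 0, 2, 0, 0, 0, 1],
])

```text
time_s: 5.9
position: [0.7446, -0.2113, 0.0397]
ee_rot: [[-0.997, 0.081, 0.0], [0.081, 0.997, -0.0], [-0.0, -0.0, -1.0]]
contact_force: [-6.6, 2.3, 14.0]
finger_gap: 0.006
grasp_force: 6.6
```

```bash
python3 - <<'E'
from h import *
c=cam("scene"); print(blobs(c["img"],(20,120,90),(34,255,255)),blobs(c["img"],(45,100,50),(85,255,255),10)); s=monitor.read_state(); print(s["position"],s["contact_force"])
cv2.imwrite("pics/s4.png",c["img"][60:300,120:400])
E
```

```text
[([274, 80, 66, 82, 2833], [305.9, 119.2]), ([361, 298, 14, 46, 382], [366.8, 317.0])] [([228, 167, 16, 29, 154], [235.4, 180.8]), ([204, 206, 4, 6, 14], [205.6, 208.2]), ([211, 211, 17, 10, 75], [218.8, 215.7])]
[ 0.74459097 -0.21125869  0.03968895] [-6.80491934  0.76994101 13.93791532]
```

View pics/s4.png

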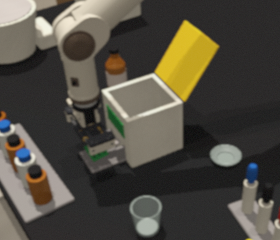

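The lid is open (the yellow panel stands well back) and the pedal is on its stop with 14 N. I'll hold a moment, then rise and go to the stand.

>>> apply_moves([
  [0, 0, 0.5, 0, 0, 0, 1],
  [0, 0, 0.5, 0, 0, 0, 1],
  [0, 0, 0.5, 0, 0, 0, 1],
  [0, 0, 0.5, 0, 0, 0, 1],
  [0, 0, -10, 0, 0, 0, 1],
  [0, 0, -50, 0, 0, 0, 1],
  [0, 0, -100, 0, 0, 0, 1],
  [0, 0, -150, 0, 0, 0, 1],
])

```text
time_s: 6.75
position: [0.7439, -0.211, 0.1875]
ee_rot: [[-0.997, 0.081, -0.001], [0.081, 0.997, 0.0], [0.001, 0.0, -1.0]]
contact_force: [-0.6, -0.6, -0.6]
finger_gap: 0.005
grasp_force: 0.0
```

>>> apply_moves([
  [0, 0, -50, 0, 0, 0, 0.46],
  [0, 0, -100, 0, 0, 0, 0.46],
  [0, 0, -145, 0, 0, 0, 0.46],
  [20, 40, -155, 0, 0, 0, 0.46],
  [40, 85, -155, 0, 0, 0, 0.46],
  [60, 130, -155, 0, 0, 0, 0.46],
  [80, 175, -155, 0, 0, 0, 0.46],
  [100, 220, -155, 0, 0, 0, 0.46],
])

```text
time_s: 7.55
position: [0.6616, 0.018, 0.342]
ee_rot: [[-0.997, 0.081, 0.001], [0.081, 0.997, 0.0], [-0.001, 0.0, -1.0]]
contact_force: [0.6, 0.0, 0.2]
finger_gap: 0.536
grasp_force: 0.0
```

>>> apply_moves([
  [20, 43, 0, 0, 0, 0, 0.46],
  [40, 87, 0, 0, 0, 0, 0.46],
  [60, 130, 0, 0, 0, 0, 0.46],
  [80, 175, 0, 0, 0, 0.05, 0.46],
  [100, 220, 0, 0, 0, 0.115, 0.46],
  [120, 260, 0, 0, 0, 0.115, 0.46],
  [144, 307, 0, 0, 0, 0.115, 0.46],
  [144, 307, 0, 0, 0, 0.115, 0.46],
])

```text
time_s: 8.35
position: [0.5382, 0.3433, 0.3419]
ee_rot: [[-0.983, 0.182, -0.003], [0.182, 0.983, 0.006], [0.004, 0.005, -1.0]]
contact_force: [-0.1, 0.5, -0.5]
finger_gap: 0.54
grasp_force: 0.0
```

```bash
python3 - <<'E'
from h import *
s=monitor.read_state(); print(s["time_s"],s["position"],s["ee_rot"].round(3).tolist(),s["finger_gap"])
c=cam("wrist"); cv2.imwrite("pics/w1.png",c["img"]); sc=cam("scene")
print("lid",blobs(sc["img"],(20,120,90),(34,255,255)))
print("exp",proj(c,(.543,.337,.15)),proj(sc,(.543,.337,.15)))
print(blobs(c["img"],(0,140,60),(7,255,255)),blobs(sc["img"],(0,140,60),(7,255,255)))
for b in blobs(c["img"],(0,140,60),(7,255,255)):
  for b2 in blobs(sc["img"],(0,140,60),(7,255,255)): print(b[1],b2[1],*tri(c,b[1],sc,b2[1]))
E
```

```text
8.35 [0.53817533 0.34328202 0.34190555] [[-0.983, 0.182, -0.003], [0.182, 0.983, 0.006], [0.004, 0.005, -1.0]] 0.5403602144609212
lid [([274, 80, 65, 82, 2837], [305.8, 119.1]), ([446, 174, 12, 9, 33], [451.1, 178.5]), ([361, 298, 14, 47, 381], [366.7, 317.1])]
exp [268.80008894 195.13557978] [404.17008849 273.47044166]
[([250, 17, 48, 58, 1861], [273.0, 45.2]), ([255, 179, 25, 30, 576], [267.0, 193.9])] [([447, 230, 21, 31, 501], [457.0, 245.1]), ([398, 263, 14, 21, 220], [404.4, 272.8]), ([395, 320, 18, 17, 237], [403.6, 328.2])]
[273.0, 45.2] [457.0, 245.1] [0.41451509 0.36498468 0.18598211] 0.001027117431256847
[273.0, 45.2] [404.4, 272.8] [0.43620052 0.32834065 0.06741394] 0.11408696448220465
[273.0, 45.2] [403.6, 328.2] [ 0.3940805   0.33574234 -0.19564128] 0.11411530947150872
[267.0, 193.9] [457.0, 245.1] [0.50129842 0.37454489 0.27079278] 0.06862597706989058
[267.0, 193.9] [404.4, 272.8] [0.54131131 0.33568494 0.15002074] 0.0004788736520307915
[267.0, 193.9] [403.6, 328.2] [ 5.63099810e-01  3.51335839e-01 -3.02507030e-04] 0.05405991660991878
```

View pics/w1.png

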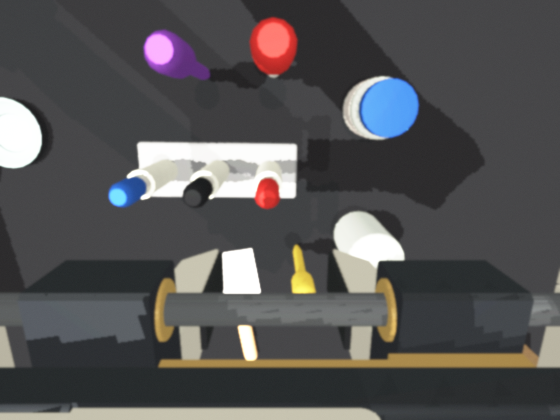

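The wrist picture shows the red bulb at (267,194) with the grey and blue ones to its left. It triangulates to (0.541, 0.336, 0.150). I'll check where the wrist camera sits before descending.

```bash
python3 - <<'E'
from h import *
c=cam("wrist"); s=monitor.read_state(); print(s["position"],c["C"]-s["position"], (np.array([.5413,.3357,.15])-s["position"])@s["ee_rot"])
E
```

```text
[0.54372613 0.3338119  0.34167795] [-0.07518827  0.01699066  0.15875098] [0.00283985 0.00147385 0.1916759 ]
```

>>> apply_moves([
  [3, 1, 40, 0, 0, 0, 0.46],
  [3, 1, 85, 0, 0, 0, 0.46],
  [3, 1, 130, 0, 0, 0, 0.46],
  [3, 1, 165, 0, 0, 0, 0.46],
  [3, 1, 190, 0, 0, 0, 0.46],
  [3, 1, 205, 0, 0, 0, 0.46],
  [3, 1, 214, 0, 0, 0, 0.46],
  [3, 1, 214, 0, 0, 0, 0.46],
])

```text
time_s: 9.3
position: [0.5414, 0.3343, 0.1272]
ee_rot: [[-0.981, 0.196, -0.001], [0.196, 0.981, -0.001], [0.0, -0.001, -1.0]]
contact_force: [-0.7, 0.5, -0.3]
finger_gap: 0.541
grasp_force: 0.0
```

>>> apply_moves([
  [0, 0, 0, 0, 0, 0, 1],
  [0, 0, 0, 0, 0, 0, 1],
  [0, 0, 0, 0, 0, 0, 1],
  [0, 0, 0, 0, 0, 0, 1],
  [0, 0, 0, 0, 0, 0, 1],
  [0, 0, 0, 0, 0, 0, 1],
])

```text
time_s: 9.9
position: [0.5416, 0.3357, 0.1286]
ee_rot: [[-0.981, 0.195, 0.001], [0.195, 0.981, 0.001], [-0.001, 0.001, -1.0]]
contact_force: [0.3, 0.7, 5.1]
finger_gap: 0.262
grasp_force: 30.0
```

>>> apply_moves([
  [0, 0, -15, 0, 0, 0, 1],
  [0, 0, -45, 0, 0, 0, 1],
  [0, 0, -80, 0, 0, 0, 1],
  [0, 0, -120, 0, 0, 0, 1],
  [0, 0, -160, 0, 0, 0, 1],
  [0, 0, -200, 0, 0, 0, 1],
  [0, 0, -230, 0, 0, 0, 1],
  [0, 0, -230, 0, 0, 0, 1],
])

```text
time_s: 10.7
position: [0.5426, 0.3368, 0.3643]
ee_rot: [[-0.981, 0.194, 0.008], [0.194, 0.981, 0.005], [-0.007, 0.007, -1.0]]
contact_force: [0.3, 0.4, -0.1]
finger_gap: 0.269
grasp_force: 30.0
```

```bash
python3 - <<'E'
from h import *
s=monitor.read_state(); print(s["time_s"],s["position"],s["finger_gap"],s["grasp_force"])
c=cam("scene"); t=cam("top"); w=cam("wrist"); cv2.imwrite("pics/l.png",np.hstack([c["img"][60:360,250:520],w["img"][:300]]))
print("lid",blobs(c["img"],(20,120,90),(34,255,255)))
E
```

```text
10.7 [0.54259673 0.33683675 0.36432426] 0.2687557827602931 29.99878995156905
lid [([274, 80, 65, 82, 2836], [305.8, 119.1]), ([361, 298, 14, 47, 383], [366.8, 317.0])]
```

View pics/l.png

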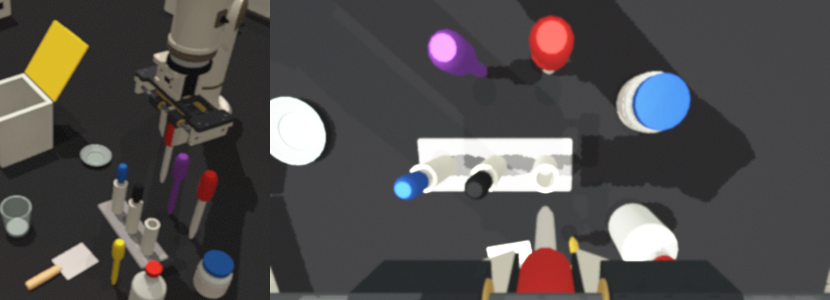

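The pictures show the red dropper hanging nearly straight in the fingers, its cup empty and the other droppers in place. I'll carry it over the bin.

>>> apply_moves([
  [-9, -30, 0, 0, 0, 0, 1],
  [-20, -70, 0, 0, 0, 0, 1],
  [-31, -110, 0, 0, 0, 0, 1],
  [-43, -152, 0, 0, 0, 0, 1],
  [-55, -195, 0, 0, 0, 0, 1],
  [-67, -238, 0, 0, 0, 0, 1],
  [-79, -280, 0, 0, 0, 0, 1],
  [-91, -320, 0, 0, 0, 0, 1],
])

```text
time_s: 11.65
position: [0.5667, 0.0015, 0.3558]
ee_rot: [[-0.981, 0.195, -0.004], [0.195, 0.981, -0.0], [0.004, -0.001, -1.0]]
contact_force: [0.2, 0.1, -0.9]
finger_gap: 0.265
grasp_force: 30.0
```

>>> apply_moves([
  [-11, -40, 0, 0, 0, 0, 1],
  [-22, -80, 0, 0, 0, -0.05, 1],
  [-33, -120, 0, 0, 0, -0.1, 1],
  [-44, -155, 0, 0, 0, -0.115, 1],
  [-52, -185, 0, 0, 0, -0.115, 1],
  [-55, -195, 0, 0, 0, -0.115, 1],
  [-55, -195, 0, 0, 0, -0.115, 1],
  [-55, -195, 0, 0, 0, -0.115, 1],
])

```text
time_s: 12.45
position: [0.5838, -0.1962, 0.3566]
ee_rot: [[-0.997, 0.079, -0.002], [0.079, 0.997, 0.002], [0.002, 0.002, -1.0]]
contact_force: [-0.1, 0.2, -1.4]
finger_gap: 0.264
grasp_force: 30.0
```

```bash
python3 - <<'E'
from h import *
s=monitor.read_state(); print(s["time_s"],s["position"],s["finger_gap"],s["grasp_force"],s["contact_force"])
c=cam("scene"); w=cam("wrist"); cv2.imwrite("pics/b.png",np.hstack([c["img"][0:270,150:380],w["img"][:270]]))
print("lid",blobs(c["img"],(20,120,90),(34,255,255)))
E
```

```text
12.45 [ 0.58383997 -0.19617254  0.35658242] 0.2644792055225494 29.99905572817852 [-0.06823047  0.18287779 -1.37794127]
lid [([274, 80, 65, 82, 2833], [305.8, 119.1]), ([361, 298, 14, 47, 386], [366.7, 317.2])]
```

View pics/b.png

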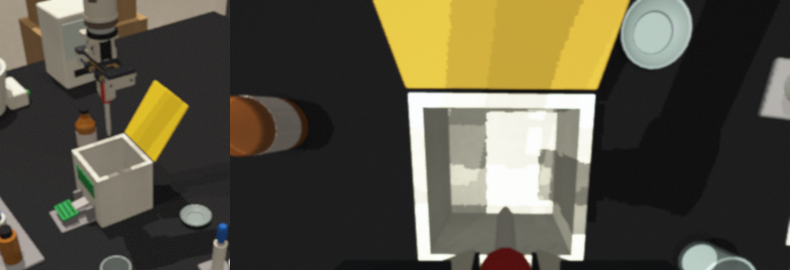

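The wrist picture shows the dropper over the bin's mouth and clear of the lid, which is still open behind it. I'll lower it.

>>> apply_moves([
  [0, 0, 25, 0, 0, 0, 1],
  [0, 0, 55, 0, 0, 0, 1],
  [0, 0, 85, 0, 0, 0, 1],
  [0, 0, 115, 0, 0, 0, 1],
  [0, 0, 145, 0, 0, 0, 1],
  [0, 0, 175, 0, 0, 0, 1],
  [0, 0, 195, 0, 0, 0, 1],
  [0, 0, 205, 0, 0, 0, 1],
])

```text
time_s: 13.35
position: [0.5831, -0.1956, 0.1506]
ee_rot: [[-0.997, 0.078, -0.003], [0.078, 0.997, 0.002], [0.003, 0.002, -1.0]]
contact_force: [-0.7, 1.3, -0.2]
finger_gap: 0.269
grasp_force: 30.0
```

>>> apply_moves([
  [0, 0, 0, 0, 0, 0, 1],
  [0, 0, 0, 0, 0, 0, 1],
  [0, 0, 0, 0, 0, 0, 0.5],
  [0, 0, 0, 0, 0, 0, 0.5],
  [0, 0, 0, 0, 0, 0, 0.5],
  [0, 0, 0, 0, 0, 0, 0.5],
  [0, 0, 0, 0, 0, 0, 0.5],
  [0, 0, 0, 0, 0, 0, 0.5],
])

```text
time_s: 14.15
position: [0.584, -0.1982, 0.1528]
ee_rot: [[-0.997, 0.081, 0.0], [0.081, 0.997, 0.0], [-0.0, 0.0, -1.0]]
contact_force: [0.4, -0.4, 1.2]
finger_gap: 0.499
grasp_force: 0.0
```

>>> apply_moves([
  [0, 0, -10, 0, 0, 0, 0.5],
  [0, 0, -25, 0, 0, 0, 0.5],
  [0, 0, -50, 0, 0, 0, 0.5],
  [0, 0, -80, 0, 0, 0, 0.5],
  [0, 0, -120, 0, 0, 0, 0.5],
  [0, 0, -160, 0, 0, 0, 0.5],
  [0, 0, -200, 0, 0, 0, 0.5],
  [0, 0, -200, 0, 0, 0, 0.5],
])

```text
time_s: 14.95
position: [0.5871, -0.1993, 0.3617]
ee_rot: [[-0.997, 0.081, 0.013], [0.081, 0.997, -0.004], [-0.013, -0.003, -1.0]]
contact_force: [1.3, -0.3, 0.4]
finger_gap: 0.502
grasp_force: 0.0
```

```bash
python3 - <<'E'
from h import *
s=monitor.read_state(); print(s["time_s"],s["position"],s["finger_gap"],s["grasp_force"],s["contact_force"])
c=cam("scene"); w=cam("wrist"); cv2.imwrite("pics/f.png",np.hstack([c["img"][0:270,150:380],w["img"][:270]]))
print("lid",blobs(c["img"],(20,120,90),(34,255,255)))
E
```

```text
14.95 [ 0.58710132 -0.19931096  0.36168181] 0.5023529476860226 0.0 [ 1.3104318  -0.33611901  0.444034  ]
lid [([274, 80, 65, 82, 2829], [305.8, 119.1]), ([361, 298, 14, 46, 382], [366.8, 317.0])]
```

View pics/f.png

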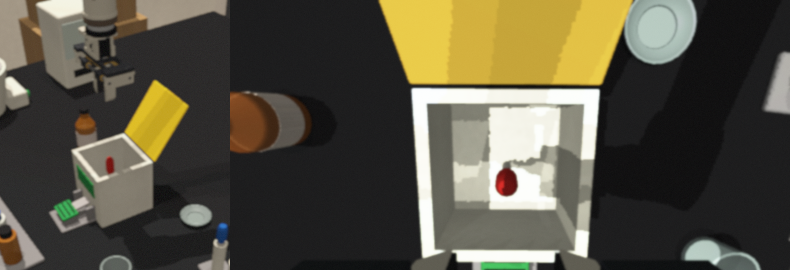

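The pictures show the dropper inside the bin with its bulb at about (507,182), still upright or falling. I'll let it settle and locate it.

>>> apply_moves([
  [0, 0, 0, 0, 0, 0, 0.5],
  [0, 0, 0, 0, 0, 0, 0.5],
  [0, 0, 0, 0, 0, 0, 0.5],
  [0, 0, 0, 0, 0, 0, 0.5],
  [0, 0, 0, 0, 0, 0, 0.5],
  [0, 0, 0, 0, 0, 0, 0.5],
  [0, 0, 0, 0, 0, 0, 0.5],
  [0, 0, 0, 0, 0, 0, 0.5],
])

```text
time_s: 15.85
position: [0.584, -0.1982, 0.3527]
ee_rot: [[-0.997, 0.081, -0.0], [0.081, 0.997, 0.0], [0.0, 0.0, -1.0]]
contact_force: [-0.2, -0.7, 0.3]
finger_gap: 0.504
grasp_force: 0.0
```

>>> apply_moves([
  [0, 0, 0, 0, 0, 0, 0.5],
  [0, 0, 0, 0, 0, 0, 0.5],
  [0, 0, 0, 0, 0, 0, 0.5],
  [0, 0, 0, 0, 0, 0, 0.5],
  [0, 0, 0, 0, 0, 0, 0.5],
  [0, 0, 0, 0, 0, 0, 0.5],
  [0, 0, 0, 0, 0, 0, 0.5],
  [0, 0, 0, 0, 0, 0, 0.5],
])

```text
time_s: 16.65
position: [0.584, -0.1982, 0.3527]
ee_rot: [[-0.997, 0.081, 0.0], [0.081, 0.997, 0.0], [-0.0, 0.0, -1.0]]
contact_force: [0.6, -0.4, 0.8]
finger_gap: 0.499
grasp_force: 0.0
```

```bash
python3 - <<'E'
from h import *
s=monitor.read_state(); print(s["time_s"],s["position"],s["contact_force"])
for k in range(2):
    w=cam("wrist"); c=cam("scene"); bw=blobs(w["img"],(0,140,40),(7,255,255)); bc=blobs(c["img"],(0,120,40),(7,255,255),15); print(bw,bc)
    for b in bc:
        for a in bw:
            P,e=tri(w,a[1],c,b[1])
            if e<.01: print(P.round(3),round(e,4))
print("lid",blobs(c["img"],(20,120,90),(34,255,255)))
E
```

```text
16.65 [ 0.58403205 -0.19819601  0.35270656] [ 0.64170349 -0.39402343  0.75986897]
[([265, 174, 21, 27, 443], [275.0, 187.1])] [([256, 157, 8, 17, 112], [259.6, 164.9]), ([446, 229, 23, 33, 534], [456.8, 244.6]), ([394, 320, 19, 18, 248], [403.5, 328.4])]
[ 0.586 -0.198  0.143] 0.0004
[([265, 173, 21, 27, 441], [275.2, 186.5])] [([256, 157, 8, 17, 108], [259.7, 164.8]), ([446, 229, 23, 33, 536], [456.8, 244.6]), ([394, 320, 19, 18, 249], [403.5, 328.4])]
[ 0.585 -0.198  0.143] 0.0
lid [([274, 80, 65, 82, 2832], [305.8, 119.1]), ([361, 298, 14, 46, 383], [366.7, 317.1])]
```

The bulb stays still at (0.585, -0.198, 0.143), so the dropper stands on the bin floor with its top near 0.167 m, below the 0.177 m limit. If it tips, the walls keep it inside. The lid is open and the robot is clear, so I'll hand in.

```bash
python3 -c "
from station import hand_in
print(hand_in())"
```

```text
the job is handed in; nothing more can be done
None
```

I handed the job in at about 17 s, without a verdict returned: the pedal was pressed to its stop at about 14 N and the lid stayed open, and the red-bulbed dropper is wholly inside the bin, though standing upright on its tip rather than lying down; the other droppers and glassware were not touched. One of the 10 pictures I viewed was 830 pixels wide, over the 800 limit.

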